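# Dispense nutmegs with the rocking gate lever

### The job

With the fingertips, push the aluminium measuring cup along its channel until it is fully home against the orange stop under the spout. Then press the red pad of the rocking lever down so that the gate at its other end lifts, keep it down until all three nutmegs have rolled into the cup, and let go so that the gate falls shut, leaving the cup in place. Only push and press: do not lift or tip the cup, do not touch the nutmegs, do not open the gate before the cup is home, and leave everything else on the counter where it is.

Things in the scene. Friction and masses are not known exactly. Their poses are not given: they have to be found in the camera images.
- dispenser: white plastic nutmeg dispenser, fixed, its yaw varies; all lower than 125 mm, the raised gate 150 mm. Origin: on the counter, under the cup's axis when the cup is fully home. x points away from the robot along the cup channel, y to the left up the chute, z up. An open white chute 42 mm wide slopes down at 12 deg along -y from y=208 mm (wall top z=121 mm) to the spout over the origin.
- stop (a point): middle of the near face of the orange stop bar closing the far end of the cup channel, 36.5 mm beyond the home place in dispenser x. The channel runs along dispenser x at y=0: grey floor with its top 6 mm above the counter, white rails 14 mm high with inner faces 40.5 mm either side of the middle line, from dispenser x=-164 to 31 mm, open at the near end.
- spout (a point): centre of the lower mouth of the spout, a bottomless white box above the cup's home place, 42 mm along dispenser x, 50 mm along y, from 61 to 95 mm above the counter; the cup passes under it.
- pivot (a point): middle of the lever's pivot axle (along dispenser y), at dispenser x=-70, y=80, z=108 mm, between two grey cheeks 29 mm wide over all, tops 116 mm above the counter. The brass arm lies along dispenser x: red pad on the near end, brass gate blade hanging from the far end into the chute.
- lever (a joint): angle of the rocking lever in rad: 0 = at rest, gate shut; 0.45 = red pad fully down on its stop, gate fully lifted. The nutmegs pass under the gate above about 0.35. Spring return, about 3 N on the pad to start and 6 N fully down; it falls shut by itself when let go.
- lever_pad (a point): centre of the top face of the red pressing pad on the lever's near end; moves with the lever. Pad 44 mm along the arm x 40 mm wide x 6 mm thick. At rest at dispenser x=-136, y=80, z=111 mm; about 29 mm lower when fully down. Nothing under it but the bare counter.
- cup: aluminium measuring cup: underside 70 mm across, rim 78 mm across, 45 mm high, wall 3 mm, 0.06 to 0.13 kg, standing loose in the dispenser's channel 70 to 110 mm short of home. A flat handle 16 mm wide, 3 mm thick, at height 41 to 44 mm, stands out along the cup's -y (to the robot's right, over the rail) to 99 mm from the axis. Origin: centre of the underside.
- nutmeg1: whole nutmeg, brown ball 26 mm across, about 10 g, number 1 in the row behind the gate (1 is next to the gate). Origin: its centre.
- nutmeg2: whole nutmeg, brown ball 26 mm across, about 10 g, number 2 in the row behind the gate (1 is next to the gate). Origin: its centre.
- nutmeg3: whole nutmeg, brown ball 26 mm across, about 10 g, number 3 in the row behind the gate (1 is next to the gate). Origin: its centre.
- pinch_bowl: blue glass pinch bowl, 72 mm across and 32 mm high, standing about 120 mm left of the red pad; bystander, leave alone. Origin: centre of its underside.
- mortar: steel mortar with its pestle leaning in it, 90 mm across, 120 mm high with the pestle, beyond the chute; bystander, leave alone. Origin: centre of its underside.
- olive_box: lidded olivewood box 114 x 154 x 86 mm high, to the left; bystander, leave alone. Origin: centre of its underside.
- spice_jar: amber glass spice jar 48 mm across, 100 mm high, to the right; bystander, leave alone. Origin: centre of its underside.
- spoon: spoon lying on the counter to the right; bystander, leave alone.
- mug: blue mug 80 mm across, 85 mm high, far right; bystander, leave alone. Origin: centre of its underside.
There are look-alikes about, which are no part of the job. Of the things like the cup, leave any that is blue or green; of the rest the larger one is meant.

How it is judged:
By the outcome, as a careful person would: the job done as asked, in the order asked, and still so for the second after the job is handed in, with the robot touching nothing.
It also fails if it takes over 48 s, if anything falls off the work surface, if the arm or the gripper's body presses on something with over 40 N, if the wrist force passes 120 N, or if a joint passes its speed limit or range.

### The arm

A 6-joint arm with a two-finger parallel gripper is mounted at the origin on the work surface. World frame = base frame: x ahead of the robot, y to its left, z up, the work surface at z = 0. Lengths are in m, angles in rad, forces in N, time in s.
With the tool pointing down it reaches from about 0.325 to 0.85 m from the base axis. Payload 4.4 kg.
Tool frame: the origin (TCP) lies on the mounting face of the last link; the fingertips stand 199 mm ahead of it and the grasp point (between the pads) lies ahead of it (robot.hold_point_z is the z of the grasp point in the tool frame, in m); z points along the fingers, x is the direction in which the jaws open and shut, and the axes are right-handed (so a half turn about z gives the same grasp; the last joint's range is limited). The gripper opens to 94 mm and grips with 3 to 60 N. Pads are 16 mm wide; open, the fingers measure 119 mm over their backs; the gripper's body (75 mm by 177 mm) begins 78 mm behind the grasp point.
Start: joints at [-1.27, 0.207, 1.542, -0, 1.393, -0.15], TCP at [0.251, -0.517, 0.405] pointing down, gripper open.
Joint ranges: [-2.73, 2.73], [-0.86, 2.22], [0.23, 2.46], [-1.11, 4.25], [0.08, 2.63], [-2.82, 2.82]. Speed limits (rad/s): [2.79, 2.79, 3.14, 3.14, 3.14, 3.14].

### API

Orientations are given as a unit quaternion [w, x, y, z].
In Python, from station import readout, cams, ticket, models, robot gives the robot as it stands.
- The arm moves only by the tool carry_out, never from a script. Its argument "commands" is a list of rows, each an object with "grip": the opening, from -1 (shut) to 1 (fully open); "xyz": the shift along the tool's x, y, z scaled (see below), a list of three; "rotation": the turn, a rotation vector about the tool's x, y, z scaled (see below), a list of three. In form: [{"grip": grip, "xyz": [tx, ty, tz], "rotation": [ax, ay, az]}, ...]. A call has 1 to 10 rows; each row shifts and turns the commanded pose from where the row before left it, along the tool's axes as they then stand; what a row does not reach is not made up. The controller multiplies each number of a shift by 2 cm and each number of a turn by 30 degrees. A row lasts 1/8 s, in which the tool goes at most 62.5 mm and 10.7 degrees, less where a joint would pass 70% of its speed; a pose out of reach is approached as far as the arm can. A call with a number of a shift or a turn outside -1 to 1 is refused whole. A call with a gripper value outside its range is refused whole. The fingers move at their own pace and stop on an object; "newtons" is the grip in N (left out, the last holds). Time passes only in rows, so rows that do not move let the fingers close. It gives the time, the measured TCP pose, the force and the opening at its end, in the units of the state.
- readout.read_state(): the state, without advancing time (a new reading comes with each control period).
- cams.grab_frame(name): name is "side" or "top"; returns a dict with "pixels" (480x640x3 uint8, red, green, blue), "vfov" (degrees; the focal length in pixels is half the picture's height over the tangent of half this angle, whatever the lens; pixels are square), "cx", "cy" (the principal point, pixels), "R" (3x3) and "t" (3): a world point X has camera coordinates R X + t. Camera axes: x right, y down, z forward; pixel columns grow to the right and rows downward; lengths in m; the calibration is good to about 2 mm. A picture is of the moment at which its call begins. There is no depth.
- ticket.finish_job(): hands the job in, once; it reports no verdict.
Trained networks look in the newest picture that a camera, given by its name, has taken for a name from the list of things; names that differ only in an ending like _2 or _b are one class to them, and where a whole thing is asked for, a point or a joint stands for the part that bears it (a point fixed in the world has none). Each returns a list of dicts, best first, with "score" (0 to 1); they miss things now and then, are a little off and sometimes report something else, mostly with a low value. They report only what shows in the picture. A call takes as long as a camera call. They do not tell look-alikes from the thing itself.
- models.find_in(label, camera): "pixel" ([row, column] in pixels, amid what is visible of it).
The state is a dict: "clock": time; "qpos": joint angles; "joint_vel": joint speeds; "effort": joint torques, N m; "eef_pos": TCP position; "orientation": TCP orientation; "wrist_force": force on the tool from outside, world axes, zero at the start; "moment": the same for the moment, N m; "gripper_width": finger opening in m.
Only numpy, scipy, OpenCV 4.12 (cv2) and the standard library are available. Lean on these libraries where they do the work, as an engineer would, in place of code of your own. Each camera call takes 0.05 s, during which the arm holds its last target.

## Working session

There is one attempt and no reset: what is moved stays moved. The work goes in short steps, Python scripts to look and compute and a tool call to move; the robot and the scene stay as the last step left them, time stands still between calls to the robot, and variables do not carry over. Pictures are saved under pics/ and viewed, and the job is handed in when it is done.

Besides the shell and the picture viewer there is one more tool, called after "Request:" as name(argument=value, ...), one argument or row to a line, values as JSON. carry_out: Moves the arm, as the interface text tells. Shifts and turns lie within -1 to 1; 1 stands for 2 cm of shift or 30 degrees of turn. Its arguments: {"type":"object","properties":{"commands":{"type":"array"},"newtons":{"type":"number"}},"required":["commands"]}

```bash
ls; mkdir -p pics; python3 - <<'E'
from station import readout,cams,ticket,models,robot
import cv2,numpy as np,json
s=readout.read_state();print({k:np.round(v,3).tolist() for k,v in s.items()});print(robot.hold_point_z)
for n in("side","top"):
    f=cams.grab_frame(n);cv2.imwrite(f"pics/{n}0.png",f["pixels"][:,:,::-1])
    print(n,f["vfov"],f["cx"],f["cy"],np.round(f["R"],4).tolist(),np.round(f["t"],4).tolist())
    np.savez(f"{n}0.npz",**f)
    for l in["cup","stop","spout","pivot","lever_pad","nutmeg1","pinch_bowl","spice_jar","mortar"]:
        print(l,[(np.round(d["pixel"]).tolist(),round(d["score"],2)) for d in models.find_in(l,n)][:4])
E
```

```text
pics
{'clock': 0.0, 'qpos': [-1.269, 0.207, 1.543, 0.0, 1.393, -0.15], 'joint_vel': [-0.001, -0.001, 0.002, 0.0, 0.0, 0.001], 'effort': [-0.0, -37.089, -28.142, 0.07, 0.036, -0.0], 'eef_pos': [0.251, -0.517, 0.403], 'orientation': [-0.001, 0.848, -0.531, -0.001], 'wrist_force': [0.304, 0.453, -0.188], 'moment': [0.034, 0.018, -0.018], 'gripper_width': 0.094}
0.1804
side 51.85463580637086 322.80075674352776 239.19428120294307 [[-0.8684, -0.4959, 0.0016], [-0.3011, 0.5246, -0.7963], [0.394, -0.692, -0.6049]] [0.468, 0.2442, 1.0354]
cup [([227.0, 405.0], 0.95), ([272.0, 403.0], 0.88), ([248.0, 350.0], 0.79), ([300.0, 401.0], 0.77)]
stop [([260.0, 308.0], 0.97), ([302.0, 324.0], 0.36)]
spout [([249.0, 350.0], 0.26)]
pivot [([257.0, 306.0], 0.83), ([238.0, 332.0], 0.29)]
lever_pad [([239.0, 334.0], 0.67), ([254.0, 309.0], 0.63)]
nutmeg1 [([243.0, 279.0], 0.55), ([173.0, 381.0], 0.27)]
pinch_bowl [([300.0, 324.0], 0.81)]
spice_jar [([174.0, 379.0], 0.7)]
mortar [([234.0, 264.0], 0.72), ([245.0, 351.0], 0.66)]
top 46.608718805273554 312.7565519295985 247.88397634902094 [[-0.0069, -0.9999, -0.0083], [-0.9866, 0.0081, -0.1627], [0.1627, 0.0071, -0.9866]] [0.0156, 0.5583, 1.6758]
cup [([292.0, 402.0], 0.92), ([257.0, 349.0], 0.91), ([310.0, 350.0], 0.77), ([323.0, 306.0], 0.68)]
stop [([241.0, 328.0], 0.74)]
spout [([239.0, 329.0], 0.58), ([195.0, 314.0], 0.31)]
pivot [([238.0, 331.0], 0.69), ([257.0, 352.0], 0.51), ([230.0, 297.0], 0.27)]
lever_pad [([260.0, 320.0], 0.93), ([275.0, 169.0], 0.69)]
nutmeg1 [([230.0, 296.0], 0.57)]
pinch_bowl [([276.0, 282.0], 0.92)]
spice_jar [([235.0, 465.0], 0.59)]
mortar [([279.0, 470.0], 0.63), ([196.0, 317.0], 0.62), ([264.0, 324.0], 0.28)]
```

```bash
python3 - <<'E'
import cv2
for n,(r0,r1,c0,c1) in {"side":(140,340,220,460),"top":(150,350,230,500)}.items():
    i=cv2.imread(f"pics/{n}0.png");cv2.imwrite(f"pics/{n}0c.png",cv2.resize(i[r0:r1,c0:c1],None,fx=2.95,fy=2.95,interpolation=cv2.INTER_CUBIC))
E
```

```text
(no output)
```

View pics/side0.png

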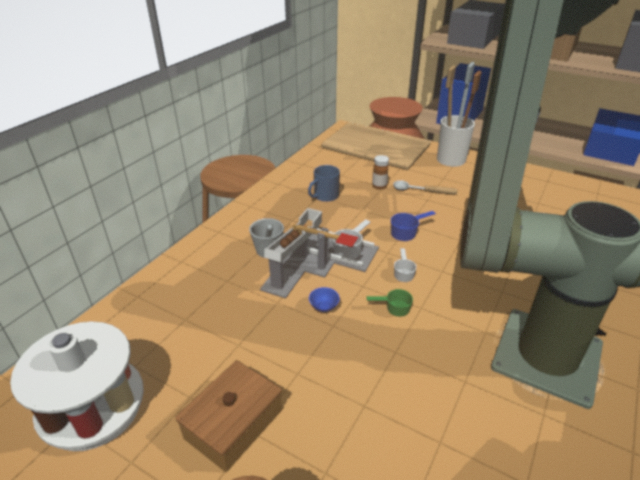

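View pics/top0.png

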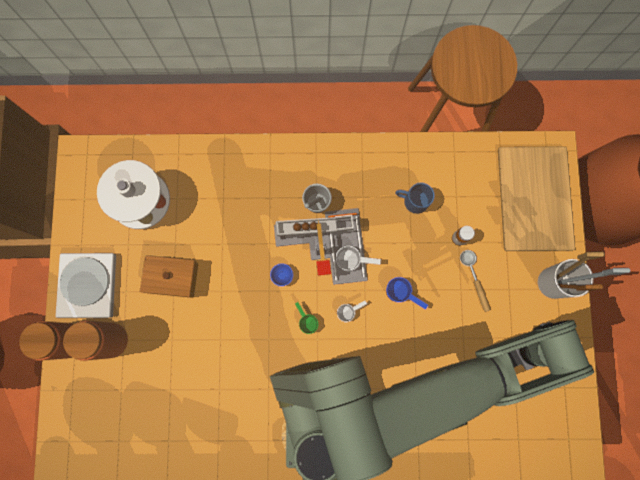

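```bash
ls pics
```

```text
side0.png
side0c.png
top0.png
top0c.png
```

View pics/side0c.png

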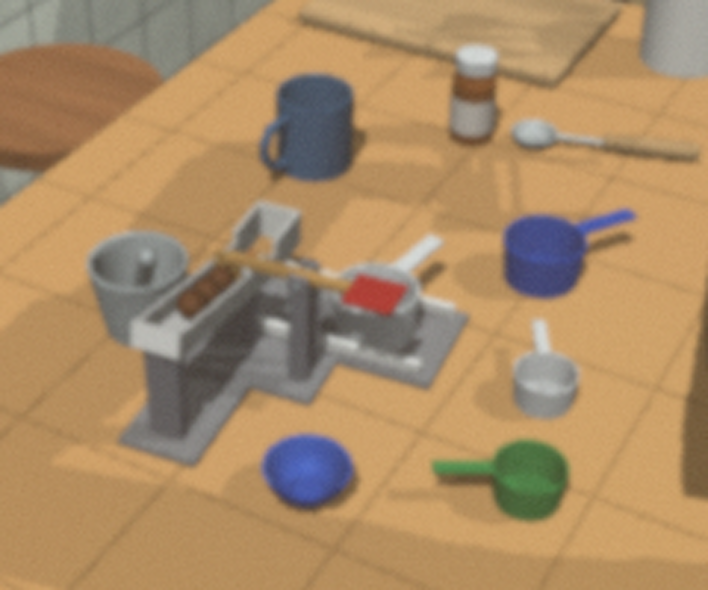

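View pics/top0c.png

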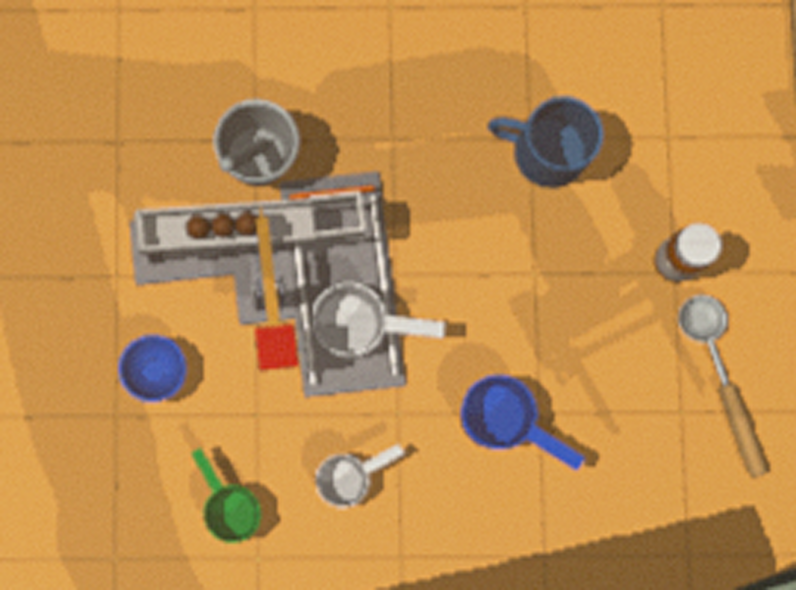

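```bash
cat > h.py <<'E'
import numpy as np,cv2
def load(n): return dict(np.load(n+".npz"))
def proj(f,P):
    P=np.atleast_2d(P);c=P@f["R"].T+f["t"];F=240/np.tan(np.radians(float(f["vfov"]))/2)
    return np.stack([F*c[:,0]/c[:,2]+f["cx"],F*c[:,1]/c[:,2]+f["cy"]],1)
def ray(f,uv,z):
    F=240/np.tan(np.radians(float(f["vfov"]))/2)
    d=f["R"].T@np.array([(uv[0]-f["cx"])/F,(uv[1]-f["cy"])/F,1]);o=-f["R"].T@f["t"]
    return o+d*(z-o[2])/d[2]
def D2W(p,P):
    P=np.atleast_2d(P);c,s=np.cos(p[2]),np.sin(p[2])
    return np.stack([p[0]+c*P[:,0]-s*P[:,1],p[1]+s*P[:,0]+c*P[:,1],P[:,2]],1)
def W2D(p,P):
    P=np.atleast_2d(P);c,s=np.cos(p[2]),np.sin(p[2]);x=P[:,0]-p[0];y=P[:,1]-p[1]
    return np.stack([c*x+s*y,-s*x+c*y],1)
E
python3 - <<'E'
from h import *
from scipy.optimize import least_squares
T=load("top0");S=load("side0")
def cen(f,m):
    return None
obs=[]
for n,f in(("top",T),("side",S)):
    a=f["pixels"].astype(int);r,g,b=a[...,0],a[...,1],a[...,2]
    m=((r>130)&(g<70)&(b<70)).astype(np.uint8)
    m[:200]=0;m[300:]=0;m[:,:300]=0;m[:,380:]=0
    k,l,st,ce=cv2.connectedComponentsWithStats(m);i=1+np.argmax(st[1:,4]);print(n,st[i],ce[i])
    obs.append((f,ce[i],(-.136,.080,.110),1))
    m=((r>170)&(g<120)&(g>40)&(b<80)&(r-g>90)).astype(np.uint8); m[:200]=0;m[300:]=0;m[:,:260]=0;m[:,400:]=0
    k,l,st,ce=cv2.connectedComponentsWithStats(m);print(st[1:],ce[1:])
c=lambda x,y:np.array([230+(x+.5)/2.95-.5,150+(y+.5)/2.95-.5])
s=lambda x,y:np.array([220+(x+.5)/2.95-.5,140+(y+.5)/2.95-.5])
obs+=[(T,c(337,213),(0,0,.095),.7),(T,c(314,381),(-.164,.0425,.014),.7),(T,c(399,375),(-.164,-.0425,.014),.7)]
def res(p): return np.concatenate([w*(proj(f,D2W(p,P))[0]-uv) for f,uv,P,w in obs])
r=least_squares(res,[.5,0,0]);p=r.x;print(p,np.round(r.fun,2))
np.save("p.npy",p)
for uv in [(349,257)]: print(ray(T,uv,.045))
lines=[]
def box(x0,x1,y0,y1,z): return np.array([(x0,y0,z),(x1,y0,z),(x1,y1,z),(x0,y1,z)])
Q=[box(-.021,.021,-.025,.025,.095),box(-.158,-.114,.06,.1,.111),box(-.164,.031,-.0405,.0405,.014),box(-.021,.021,.0,.208,.121),np.array([(.0365,-.04,.02),(.0365,.04,.02)])]
for n,f,(r0,c0) in(("top",T,(150,230)),("side",S,(140,220))):
    i=cv2.imread(f"pics/{n}0c.png")
    for q in Q:
        uv=(proj(f,D2W(p,q))-[c0,r0]+.5)*2.95-.5
        cv2.polylines(i,[np.round(uv).astype(int)],True,(255,0,255),1)
    cv2.imwrite(f"pics/{n}0f.png",i)
E
```

```text
top [317 261  14  14 165] [323.35757576 267.49090909]
[[329 216   5   1   5]
 [316 260  15  15 188]] [[331.         216.        ]
 [323.19148936 267.17553191]]
side [338 235  18  11 117] [346.52991453 239.5982906 ]
[[338 234  18  11 127]] [[346.38582677 239.08661417]]
[ 0.63079048 -0.08476814  0.1129664 ] [ 0.22  0.74 -0.29 -0.68  0.25 -0.36  0.12  0.5  -1.12 -0.36]
[ 0.52916174 -0.10008337  0.045     ]
```

View pics/top0f.png

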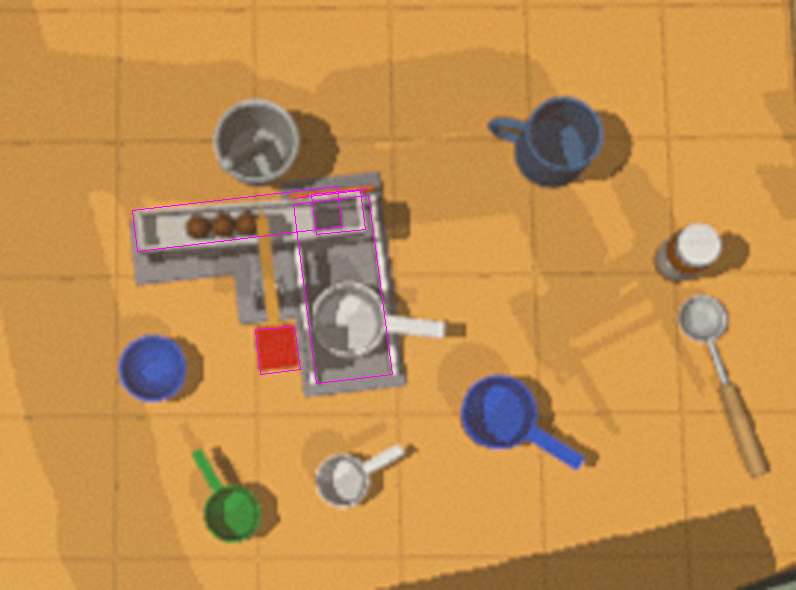

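View pics/side0f.png

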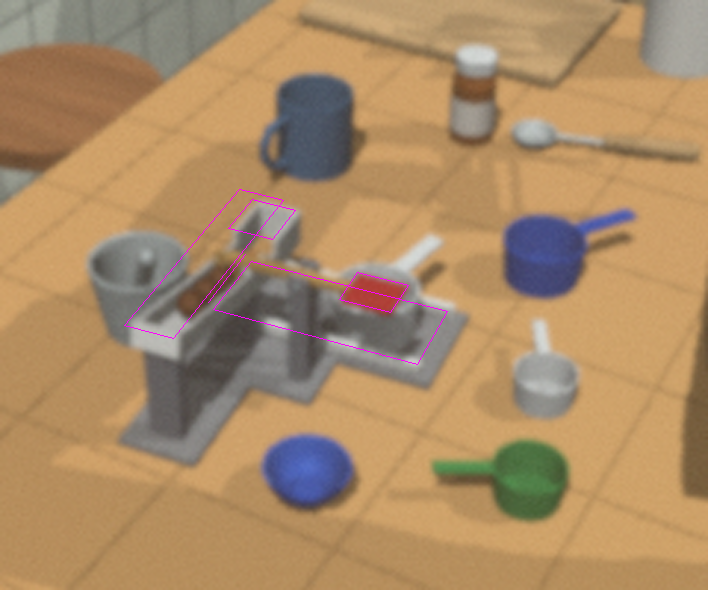

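Four cup-like things show in the top view: an aluminium cup in the channel at (row 257, col 349), a small grey one at (310, 350), a blue one at (292, 402) and a green one at (323, 306). I choose the one in the channel. It is aluminium, the larger of the two grey ones, and the crop confirms it stands between the rails with its handle to the right.

The fitted dispenser outline lies on the chute, pad and rails. Next I turn the tool in line with the channel.

Request:
carry_out(
  commands=[
    {"grip":-1,"xyz":[0,0,0],"rotation":[0,0,-0.336]},
    {"grip":-1,"xyz":[0,0,0],"rotation":[0,0,-0.336]},
    {"grip":-1,"xyz":[0,0,0],"rotation":[0,0,-0.336]},
    {"grip":-1,"xyz":[0,0,0],"rotation":[0,0,-0.336]},
    {"grip":-1,"xyz":[0,0,0],"rotation":[0,0,-0.336]},
    {"grip":-1,"xyz":[0,0,0],"rotation":[0,0,-0.336]},
    {"grip":-1,"xyz":[0,0,0],"rotation":[0,0,-0.336]},
    {"grip":-1,"xyz":[0,0,0],"rotation":[0,0.2,0]},
    {"grip":-1,"xyz":[0,0,0],"rotation":[0,0.2,0]},
  ],
  newtons=40,
)

```text
clock: 2.12
eef_pos: [0.2513, -0.5173, 0.4048]
orientation: [-0.006, 0.993, 0.056, 0.106]
wrist_force: [-0.4, 0.0, 0.4]
gripper_width: 0.0075
```

```bash
cat >> h.py <<'E'
from scipy.spatial.transform import Rotation as Ro
def pose(s):
    q=s["orientation"];return np.array(s["eef_pos"]),Ro.from_quat([q[1],q[2],q[3],q[0]]).as_matrix()
def need(s,p,tip):
    """tip: dispenser-frame target of fingertip centre; prints shift in 2cm units in tool axes"""
    t,R=pose(s);cur=t+R@[0,0,.199];g=D2W(p,tip)[0]
    ct=np.r_[W2D(p,cur)[0],cur[2]]
    c,sn=np.cos(p[2]),np.sin(p[2]);Rd=np.array([[c,-sn,0],[sn,c,0],[0,0,1]]).T@R
    print("tip(disp)",np.round(ct,4),"to go tool units",np.round(R.T@(g-cur)/.02,2),"clock",round(s["clock"],2),"F",np.round(s["wrist_force"],1),"w",round(s["gripper_width"],4))
    return Rd
E
python3 - <<'E'
from h import *
from station import readout
p=np.load("p.npy");s=readout.read_state()
print(np.round(need(s,p,(-.19,-.003,.19)),3))
need(s,p,(-.19,-.003,.016))
T=load("top0");
for uv in[(348.3,258.1)]: print("cup",W2D(p,ray(T,uv,.051)))
for uv in[(347,312.5)]: print("small",W2D(p,ray(T,uv,.04)))
E
```

```text
tip(disp) [-0.3838 -0.387   0.2103] to go tool units [  9.26 -19.2    3.03] clock 2.12 F [-0.4  0.   0.4] w 0.0075
[[ 0.977  0.     0.211]
 [ 0.    -1.    -0.   ]
 [ 0.211  0.    -0.977]]
tip(disp) [-0.3838 -0.387   0.2103] to go tool units [  7.42 -19.2   11.53] clock 2.12 F [-0.4  0.   0.4] w 0.0075
cup [[-0.10667286 -0.00073765]]
small [[-0.2704135   0.02408475]]
```

Request:
carry_out(
  commands=[
    {"grip":-1,"xyz":[0.46,-0.96,0.1],"rotation":[0,0,0]},
    {"grip":-1,"xyz":[0.46,-0.96,0.1],"rotation":[0,0,0]},
    {"grip":-1,"xyz":[0.46,-0.96,0.1],"rotation":[0,0,0]},
    {"grip":-1,"xyz":[0.46,-0.96,0.1],"rotation":[0,0,0]},
    {"grip":-1,"xyz":[0.46,-0.96,0.1],"rotation":[0,0,0]},
    {"grip":-1,"xyz":[0.46,-0.96,0.1],"rotation":[0,0,0]},
    {"grip":-1,"xyz":[0.46,-0.96,0.1],"rotation":[0,0,0]},
    {"grip":-1,"xyz":[0.46,-0.96,0.1],"rotation":[0,0,0]},
    {"grip":-1,"xyz":[0.46,-0.96,0.1],"rotation":[0,0,0]},
    {"grip":-1,"xyz":[0.46,-0.96,0.1],"rotation":[0,0,0]},
  ],
)

```text
clock: 3.38
eef_pos: [0.3234, -0.3146, 0.4042]
orientation: [-0.006, 0.993, 0.056, 0.104]
wrist_force: [-0.0, 0.1, 0.8]
gripper_width: 0.0006
```

Request:
carry_out(
  commands=[
    {"grip":-1,"xyz":[0.46,-0.96,0.1],"rotation":[0,0,0]},
    {"grip":-1,"xyz":[0.46,-0.96,0.1],"rotation":[0,0,0]},
    {"grip":-1,"xyz":[0.46,-0.96,0.1],"rotation":[0,0,0]},
    {"grip":-1,"xyz":[0.46,-0.96,0.1],"rotation":[0,0,0]},
    {"grip":-1,"xyz":[0.46,-0.96,0.1],"rotation":[0,0,0]},
    {"grip":-1,"xyz":[0.46,-0.96,0.1],"rotation":[0,0,0]},
    {"grip":-1,"xyz":[0.46,-0.96,0.1],"rotation":[0,0,0]},
    {"grip":-1,"xyz":[0.46,-0.96,0.1],"rotation":[0,0,0]},
    {"grip":-1,"xyz":[0.46,-0.96,0.1],"rotation":[0,0,0]},
    {"grip":-1,"xyz":[0.46,-0.96,0.1],"rotation":[0,0,0]},
  ],
)

```text
clock: 4.62
eef_pos: [0.3951, -0.1133, 0.4038]
orientation: [-0.006, 0.993, 0.056, 0.105]
wrist_force: [-0.5, -0.5, -1.1]
gripper_width: 0.0005
```

```bash
python3 - <<'E'
from h import *
from station import readout
p=np.load("p.npy");s=readout.read_state()
print(np.round(need(s,p,(-.19,-.003,.06)),3))
need(s,p,(-.19,-.002,.016))
E
```

```text
tip(disp) [-0.196  -0.0018  0.2092] to go tool units [-1.26  0.06  7.36] clock 4.62 F [-0.5 -0.5 -1.1] w 0.0005
[[ 0.978 -0.     0.208]
 [-0.    -1.    -0.   ]
 [ 0.208  0.    -0.978]]
tip(disp) [-0.196  -0.0018  0.2092] to go tool units [-1.72  0.01  9.51] clock 4.62 F [-0.5 -0.5 -1.1] w 0.0005
```

Request:
carry_out(
  commands=[
    {"grip":-1,"xyz":[-0.17,0,0.94],"rotation":[0,0,0]},
    {"grip":-1,"xyz":[-0.17,0,0.94],"rotation":[0,0,0]},
    {"grip":-1,"xyz":[-0.17,0,0.94],"rotation":[0,0,0]},
    {"grip":-1,"xyz":[-0.17,0,0.94],"rotation":[0,0,0]},
    {"grip":-1,"xyz":[-0.17,0,0.94],"rotation":[0,0,0]},
    {"grip":-1,"xyz":[-0.17,0,0.94],"rotation":[0,0,0]},
    {"grip":-1,"xyz":[-0.17,0,0.94],"rotation":[0,0,0]},
    {"grip":-1,"xyz":[-0.17,0,0.94],"rotation":[0,0,0]},
    {"grip":-1,"xyz":[-0.17,0,0.94],"rotation":[0,0,0]},
    {"grip":-1,"xyz":[-0.17,0,0.94],"rotation":[0,0,0]},
  ],
)

```text
clock: 5.88
eef_pos: [0.4009, -0.1134, 0.2125]
orientation: [-0.006, 0.993, 0.056, 0.105]
wrist_force: [-0.3, -0.5, 0.9]
gripper_width: 0.0003
```

```bash
cat > look.py <<'E'
import sys
from h import *
from station import readout,cams
k=sys.argv[1];p=np.load("p.npy");s=readout.read_state()
need(s,p,eval(sys.argv[2]))
o=[]
for n,(r0,r1,c0,c1) in {"side":(180,310,250,380),"top":(190,320,260,390)}.items():
    if len(sys.argv)>3 and n not in sys.argv[3]: continue
    f=cams.grab_frame(n);np.savez(f"{n}{k}.npz",**f)
    o.append(cv2.resize(f["pixels"][r0:r1,c0:c1,::-1],None,fx=3,fy=3,interpolation=cv2.INTER_CUBIC))
cv2.imwrite(f"pics/{k}.png",np.hstack(o))
E
python3 look.py 1 "(-.05,-.002,.016)"
```

```text
tip(disp) [-0.1902 -0.0026  0.0178] to go tool units [ 6.84 -0.03  1.55] clock 5.88 F [-0.3 -0.5  0.9] w 0.0003
```

View pics/1.png

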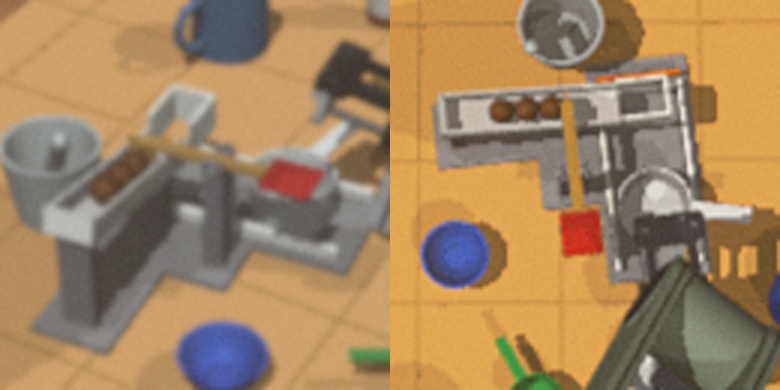

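The side view shows the gripper behind the cup and clear of the lever. The top view, with the cup at about (row 254, col 478 of the 3x crop), has the gripper in line with the channel. I start pushing.

Request:
carry_out(
  commands=[
    {"grip":-1,"xyz":[0.34,0,0.075],"rotation":[0,0,0]},
    {"grip":-1,"xyz":[0.34,0,0.075],"rotation":[0,0,0]},
    {"grip":-1,"xyz":[0.34,0,0.075],"rotation":[0,0,0]},
    {"grip":-1,"xyz":[0.34,0,0.075],"rotation":[0,0,0]},
    {"grip":-1,"xyz":[0.34,0,0.075],"rotation":[0,0,0]},
    {"grip":-1,"xyz":[0.34,0,0.075],"rotation":[0,0,0]},
    {"grip":-1,"xyz":[0.34,0,0.075],"rotation":[0,0,0]},
    {"grip":-1,"xyz":[0.34,0,0.075],"rotation":[0,0,0]},
    {"grip":-1,"xyz":[0.34,0,0.075],"rotation":[0,0,0]},
    {"grip":-1,"xyz":[0.34,0,0.075],"rotation":[0,0,0]},
  ],
)

```text
clock: 7.22
eef_pos: [0.4704, -0.1061, 0.2123]
orientation: [-0.006, 0.993, 0.056, 0.104]
wrist_force: [-1.3, -0.4, 2.0]
gripper_width: 0.0001
```

```bash
python3 look.py 2 "(-.05,-.002,.016)"
```

```text
tip(disp) [-0.1204 -0.0031  0.0176] to go tool units [ 3.43 -0.06  0.81] clock 7.22 F [-1.3 -0.4  2. ] w 0.0001
```

View pics/2.png

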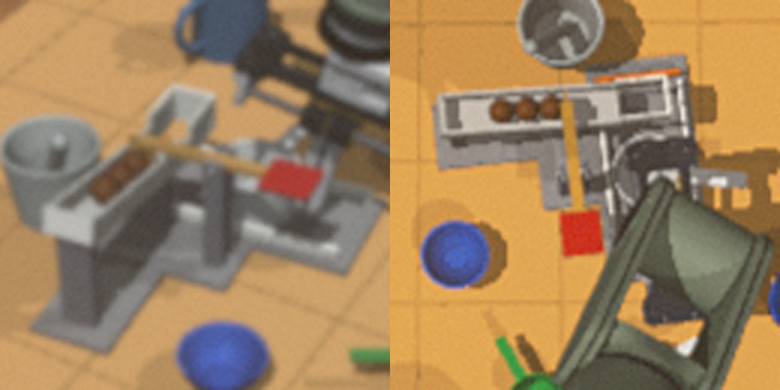

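The cup has moved forward in the top view and its handle is still about straight. I keep pushing.

Request:
carry_out(
  commands=[
    {"grip":-1,"xyz":[0.28,-0.005,0.06],"rotation":[0,0,0]},
    {"grip":-1,"xyz":[0.28,-0.005,0.06],"rotation":[0,0,0]},
    {"grip":-1,"xyz":[0.28,-0.005,0.06],"rotation":[0,0,0]},
    {"grip":-1,"xyz":[0.28,-0.005,0.06],"rotation":[0,0,0]},
    {"grip":-1,"xyz":[0.28,-0.005,0.06],"rotation":[0,0,0]},
    {"grip":-1,"xyz":[0.28,-0.005,0.06],"rotation":[0,0,0]},
    {"grip":-1,"xyz":[0.28,-0.005,0.06],"rotation":[0,0,0]},
    {"grip":-1,"xyz":[0.28,-0.005,0.06],"rotation":[0,0,0]},
    {"grip":-1,"xyz":[0.28,-0.005,0.06],"rotation":[0,0,0]},
    {"grip":-1,"xyz":[0.28,-0.005,0.06],"rotation":[0,0,0]},
  ],
)

```text
clock: 8.57
eef_pos: [0.5272, -0.0986, 0.2122]
orientation: [-0.006, 0.993, 0.056, 0.104]
wrist_force: [-1.5, -0.2, 0.2]
gripper_width: 0.0004
```

```bash
python3 look.py 3 "(-.05,-.002,.016)"
```

```text
tip(disp) [-0.0632 -0.0021  0.0175] to go tool units [ 0.63 -0.01  0.21] clock 8.57 F [-1.5 -0.2  0.2] w 0.0004
```

View pics/3.png

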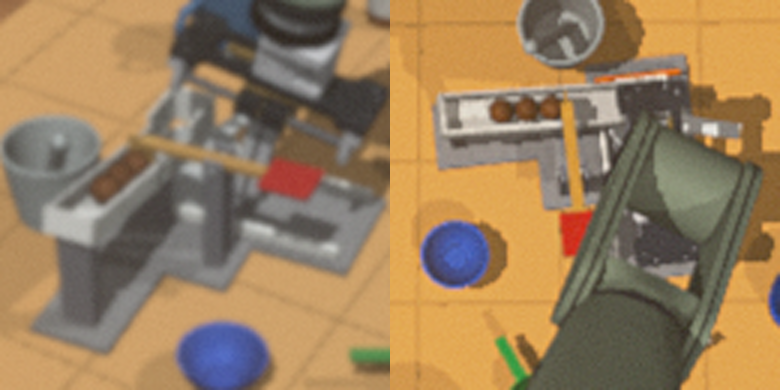

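Request:
carry_out(
  commands=[
    {"grip":-1,"xyz":[0.12,0,0.026],"rotation":[0,0,0]},
    {"grip":-1,"xyz":[0.12,0,0.026],"rotation":[0,0,0]},
    {"grip":-1,"xyz":[0.12,0,0.026],"rotation":[0,0,0]},
    {"grip":-1,"xyz":[0.12,0,0.026],"rotation":[0,0,0]},
  ],
)

```text
clock: 9.18
eef_pos: [0.5367, -0.0976, 0.2122]
orientation: [-0.006, 0.993, 0.056, 0.104]
wrist_force: [-1.1, 0.4, 1.1]
gripper_width: 0.0004
```

Request:
carry_out(
  commands=[
    {"grip":-1,"xyz":[0.08,0,0.017],"rotation":[0,0,0]},
    {"grip":-1,"xyz":[0.08,0,0.017],"rotation":[0,0,0]},
  ],
)

```text
clock: 9.43
eef_pos: [0.5399, -0.0972, 0.2122]
orientation: [-0.006, 0.993, 0.056, 0.104]
wrist_force: [-2.4, -0.5, 1.4]
gripper_width: 0.0005
```

Request:
carry_out(
  commands=[
    {"grip":-1,"xyz":[0.08,0,0.017],"rotation":[0,0,0]},
  ],
)

```text
clock: 9.55
eef_pos: [0.5408, -0.097, 0.2119]
orientation: [-0.006, 0.993, 0.056, 0.103]
wrist_force: [-7.2, -1.7, 5.2]
gripper_width: 0.0005
```

Request:
carry_out(
  commands=[
    {"grip":-1,"xyz":[0.08,0,0.017],"rotation":[0,0,0]},
  ],
)

```text
clock: 9.68
eef_pos: [0.5416, -0.0969, 0.2116]
orientation: [-0.006, 0.993, 0.056, 0.102]
wrist_force: [-10.1, -2.2, 5.4]
gripper_width: -0.0
```

The force rose to 10 N at the predicted home position: tip x is -0.0487 against an expected -0.048. I back off along the channel and look.

Request:
carry_out(
  commands=[
    {"grip":-1,"xyz":[-0.2,0,-0.04],"rotation":[0,0,0]},
    {"grip":-1,"xyz":[-0.8,0,-0.17],"rotation":[0,0,0]},
    {"grip":-1,"xyz":[-0.9,0,-0.19],"rotation":[0,0,0]},
    {"grip":-1,"xyz":[-0.9,0,-0.19],"rotation":[0,0,0]},
    {"grip":-1,"xyz":[-0.9,0,-0.19],"rotation":[0,0,0]},
    {"grip":-1,"xyz":[-0.9,0,-0.19],"rotation":[0,0,0]},
    {"grip":-1,"xyz":[0.2,0,-0.9],"rotation":[0,0,0]},
    {"grip":-1,"xyz":[0.2,0,-0.9],"rotation":[0,0,0]},
    {"grip":-1,"xyz":[0.2,0,-0.9],"rotation":[0,0,0]},
    {"grip":-1,"xyz":[0.2,0,-0.9],"rotation":[0,0,0]},
  ],
)

```text
clock: 10.92
eef_pos: [0.4507, -0.1074, 0.2867]
orientation: [-0.006, 0.993, 0.056, 0.105]
wrist_force: [-0.8, 0.4, 0.3]
gripper_width: 0.0008
```

Request:
carry_out(
  commands=[
    {"grip":-1,"xyz":[0.2,0,-0.9],"rotation":[0,0,0]},
    {"grip":-1,"xyz":[0.2,0,-0.9],"rotation":[0,0,0]},
    {"grip":-1,"xyz":[0.2,0,-0.9],"rotation":[0,0,0]},
    {"grip":-1,"xyz":[0.1,0,-0.5],"rotation":[0,0,0]},
  ],
)

```text
clock: 11.42
eef_pos: [0.4512, -0.1074, 0.3527]
orientation: [-0.005, 0.993, 0.056, 0.106]
wrist_force: [0.3, -0.9, 0.4]
gripper_width: 0.0008
```

```bash
python3 look.py 4 "(-.137,.08,.135)"
```

```text
tip(disp) [-0.1391 -0.0026  0.1581] to go tool units [-0.14 -4.13  1.15] clock 11.43 F [ 0.3 -0.9  0.4] w 0.0008
```

View pics/4.png

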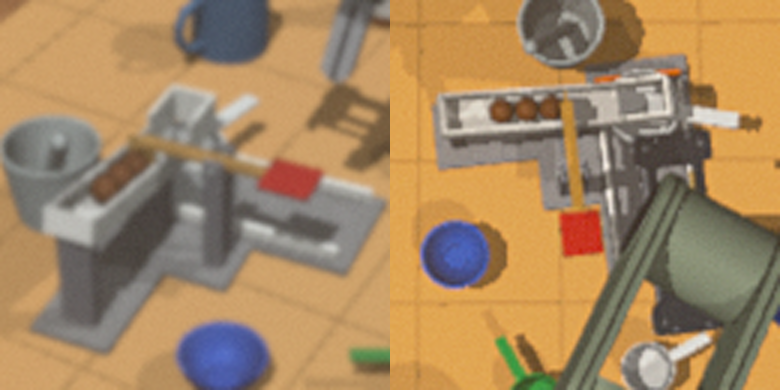

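```bash
python3 - <<'E'
from h import *
p=np.load("p.npy");T=load("top4");T0=load("top0")
for x,y in((695,115),(736,122)): print(W2D(p,ray(T,(260+(x-390+.5)/3-.5,190+(y+.5)/3-.5),.049)))
# initial handle
for x,y in((390,324),(443,329)): print(W2D(p,ray(T0,(230+(x+.5)/2.95-.5,150+(y+.5)/2.95-.5),.049)))
i=T["pixels"][205:250,325:385,::-1];cv2.imwrite("pics/4z.png",cv2.resize(i,None,fx=12,fy=12,interpolation=cv2.INTER_CUBIC))
i=load("side4")["pixels"][200:260,290:350,::-1];cv2.imwrite("pics/4s.png",cv2.resize(i,None,fx=9,fy=9,interpolation=cv2.INTER_CUBIC))
E
```

```text
[[-0.01777979 -0.05321649]]
[[-0.03021024 -0.09421997]]
[[-0.11573625 -0.04168023]]
[[-0.12759608 -0.09567198]]
```

View pics/4z.png

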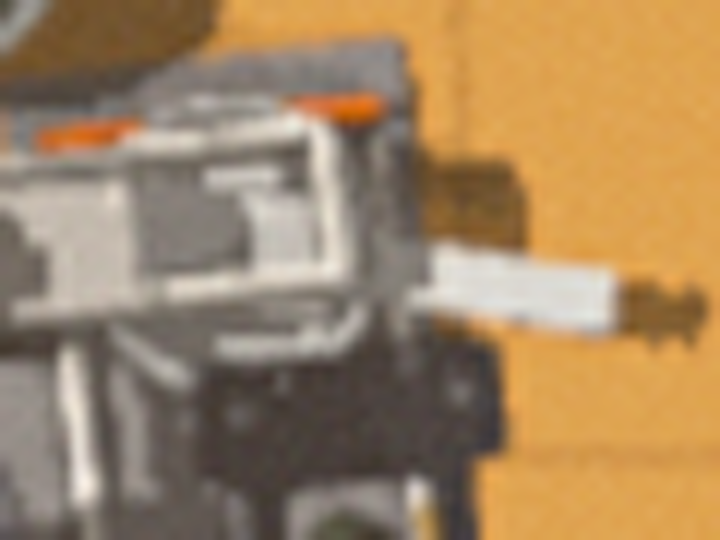

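View pics/4s.png

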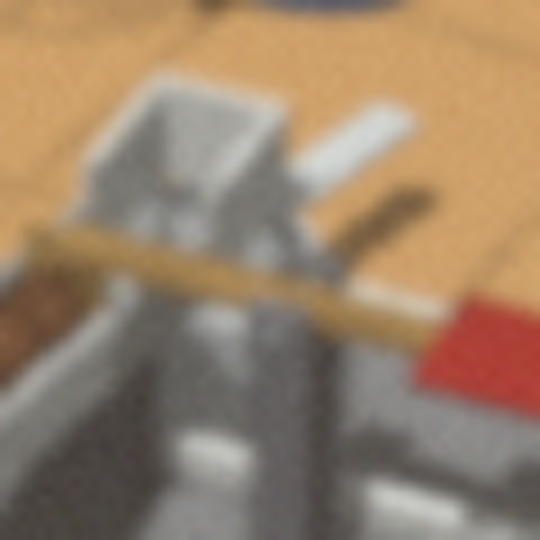

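Top view: the rim hides the middle of the orange bar at about (row 213, col 343), as it should when the cup is home. The handle points the same way as before the push. The gate is still shut and the nutmegs have not moved. Now I go to the pad.

Request:
carry_out(
  commands=[
    {"grip":-1,"xyz":[0,-0.9,0],"rotation":[0,0,0]},
    {"grip":-1,"xyz":[0,-0.9,0],"rotation":[0,0,0]},
    {"grip":-1,"xyz":[0,-0.9,0],"rotation":[0,0,0]},
    {"grip":-1,"xyz":[0,-0.9,0],"rotation":[0,0,0]},
    {"grip":-1,"xyz":[0,-0.53,0],"rotation":[0,0,0]},
    {"grip":-1,"xyz":[-0.15,0,0.75],"rotation":[0,0,0]},
    {"grip":-1,"xyz":[-0.15,0,0.75],"rotation":[0,0,0]},
  ],
)

```text
clock: 12.4
eef_pos: [0.4416, -0.0254, 0.3193]
orientation: [-0.006, 0.993, 0.056, 0.104]
wrist_force: [-0.8, 0.4, 0.1]
gripper_width: 0.0005
```

```bash
python3 look.py 5 "(-.139,.08,.082)"
```

```text
tip(disp) [-0.14    0.0803  0.1246] to go tool units [-0.39  0.01  2.09] clock 12.4 F [-0.8  0.4  0.1] w 0.0005
```

View pics/5.png

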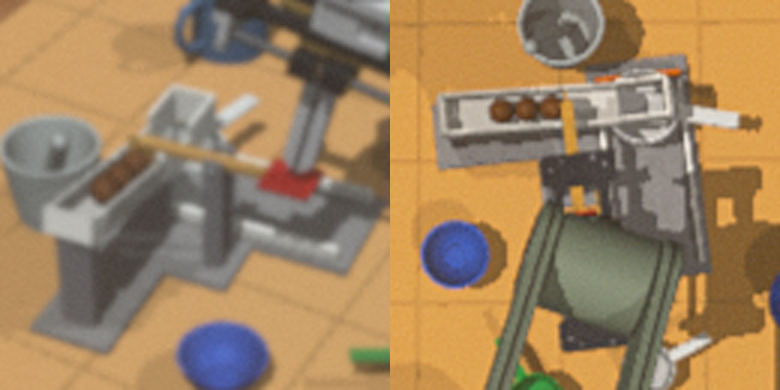

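The fingertips are over the red pad and centred in the side view. The cup is home with its rim showing around the spout. I press.

Request:
carry_out(
  commands=[
    {"grip":-1,"xyz":[-0.06,0,0.29],"rotation":[0,0,0]},
    {"grip":-1,"xyz":[-0.06,0,0.29],"rotation":[0,0,0]},
    {"grip":-1,"xyz":[-0.06,0,0.29],"rotation":[0,0,0]},
    {"grip":-1,"xyz":[-0.06,0,0.29],"rotation":[0,0,0]},
    {"grip":-1,"xyz":[-0.06,0,0.29],"rotation":[0,0,0]},
    {"grip":-1,"xyz":[-0.06,0,0.29],"rotation":[0,0,0]},
    {"grip":-1,"xyz":[-0.06,0,0.29],"rotation":[0,0,0]},
  ],
)

```text
clock: 13.38
eef_pos: [0.4438, -0.0253, 0.2806]
orientation: [-0.005, 0.993, 0.056, 0.108]
wrist_force: [2.1, 1.4, 6.5]
gripper_width: 0.0004
```

Request:
carry_out(
  commands=[
    {"grip":-1,"xyz":[-0.02,0,0.1],"rotation":[0,0,0]},
    {"grip":-1,"xyz":[0,0,0],"rotation":[0,0,0]},
    {"grip":-1,"xyz":[0,0,0],"rotation":[0,0,0]},
  ],
)

```text
clock: 13.75
eef_pos: [0.4437, -0.0254, 0.2788]
orientation: [-0.005, 0.993, 0.056, 0.107]
wrist_force: [1.6, 1.3, 6.5]
gripper_width: 0.0006
```

```bash
python3 look.py 6 "(-.139,.08,.082)"
```

```text
tip(disp) [-0.1367  0.0798  0.0844] to go tool units [-0.14 -0.01  0.09] clock 13.75 F [1.6 1.3 6.5] w 0.0006
```

View pics/6.png

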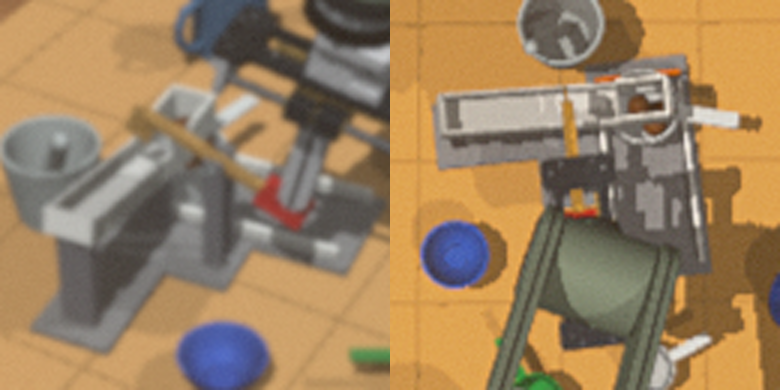

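The gate is up and the chute is empty. Balls show inside the spout at about (row 226, col 343). I hold for another second or so and look again.

Request:
carry_out(
  commands=[
    {"grip":-1,"xyz":[-0.02,0,0.08],"rotation":[0,0,0]},
    {"grip":-1,"xyz":[0,0,0],"rotation":[0,0,0]},
    {"grip":-1,"xyz":[0,0,0],"rotation":[0,0,0]},
    {"grip":-1,"xyz":[0,0,0],"rotation":[0,0,0]},
    {"grip":-1,"xyz":[0,0,0],"rotation":[0,0,0]},
    {"grip":-1,"xyz":[0,0,0],"rotation":[0,0,0]},
    {"grip":-1,"xyz":[0,0,0],"rotation":[0,0,0]},
    {"grip":-1,"xyz":[0,0,0],"rotation":[0,0,0]},
    {"grip":-1,"xyz":[0,0,0],"rotation":[0,0,0]},
    {"grip":-1,"xyz":[0,0,0],"rotation":[0,0,0]},
  ],
)

```text
clock: 15.1
eef_pos: [0.4438, -0.0254, 0.2773]
orientation: [-0.005, 0.993, 0.056, 0.108]
wrist_force: [2.1, 0.5, 6.9]
gripper_width: 0.0001
```

```bash
python3 look.py 7 "(-.139,.08,.082)"; python3 - <<'E'
from h import *
a=cv2.resize(load("top7")["pixels"][200:245,315:365,::-1],None,fx=8,fy=8,interpolation=cv2.INTER_CUBIC)
b=cv2.resize(load("side7")["pixels"][200:245,285:335,::-1],None,fx=8,fy=8,interpolation=cv2.INTER_CUBIC)
cv2.imwrite("pics/7z.png",np.hstack([a,b]))
E
```

```text
tip(disp) [-0.1365  0.0797  0.0829] to go tool units [-0.13 -0.01  0.02] clock 15.1 F [2.1 0.5 6.9] w 0.0001
```

View pics/7z.png

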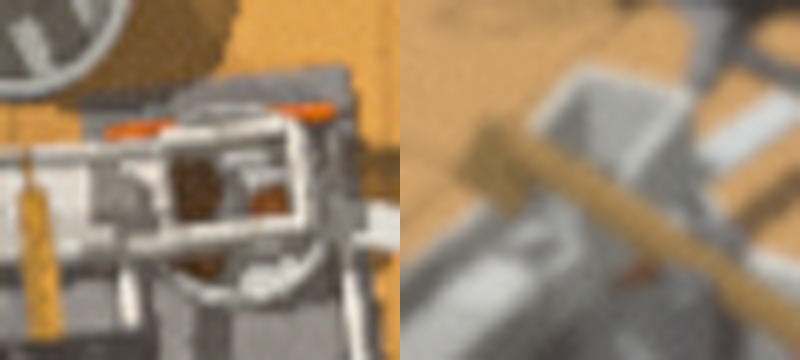

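```bash
python3 - <<'E'
from h import *
p=np.load("p.npy");T=load("top7");S=load("side7")
for x,y in((195,185),(268,200),(205,262)): print(W2D(p,ray(T,(315+(x+.5)/8-.5,200+(y+.5)/8-.5),.025)))
for z in(.025,.04,.08): print("side",z,W2D(p,ray(S,(285+(240.5)/8-.5,200+(275.5)/8-.5),z)))
E
```

```text
[[0.01224916 0.0119856 ]]
[[ 0.00278786 -0.01574969]]
[[-0.01884719  0.01201473]]
side 0.025 [[-0.01148837 -0.01244781]]
side 0.04 [[-0.01982228  0.0059447 ]]
side 0.08 [[-0.04204603  0.0549914 ]]
```

Request:
carry_out(
  commands=[
    {"grip":-1,"xyz":[0.06,0,-0.3],"rotation":[0,0,0]},
    {"grip":-1,"xyz":[0.06,0,-0.3],"rotation":[0,0,0]},
    {"grip":-1,"xyz":[0.06,0,-0.3],"rotation":[0,0,0]},
    {"grip":-1,"xyz":[0.06,0,-0.3],"rotation":[0,0,0]},
    {"grip":-1,"xyz":[0.06,0,-0.3],"rotation":[0,0,0]},
    {"grip":-1,"xyz":[0.06,0,-0.3],"rotation":[0,0,0]},
    {"grip":-1,"xyz":[0.1,0,-0.6],"rotation":[0,0,0]},
    {"grip":-1,"xyz":[0.1,0,-0.8],"rotation":[0,0,0]},
    {"grip":-1,"xyz":[0,0,-0.9],"rotation":[0,0,0]},
    {"grip":-1,"xyz":[0,0,-0.9],"rotation":[0,0,0]},
  ],
)

```text
clock: 16.45
eef_pos: [0.4321, -0.0261, 0.3767]
orientation: [-0.006, 0.993, 0.056, 0.105]
wrist_force: [0.5, -0.3, 0.0]
gripper_width: 0.0003
```

Request:
carry_out(
  commands=[
    {"grip":-1,"xyz":[0,0.9,-0.9],"rotation":[0,0,0]},
    {"grip":-1,"xyz":[-0.5,0.9,-0.5],"rotation":[0,0,0]},
    {"grip":-1,"xyz":[-0.5,0.9,0],"rotation":[0,0,0]},
    {"grip":-1,"xyz":[-0.5,0.9,0],"rotation":[0,0,0]},
    {"grip":-1,"xyz":[-0.5,0.9,0],"rotation":[0,0,0]},
    {"grip":-1,"xyz":[0,0.9,0],"rotation":[0,0,0]},
    {"grip":-1,"xyz":[0,0.9,0],"rotation":[0,0,0]},
    {"grip":-1,"xyz":[0,0.9,0],"rotation":[0,0,0]},
    {"grip":-1,"xyz":[0,0.9,0],"rotation":[0,0,0]},
    {"grip":-1,"xyz":[0,0,0],"rotation":[0,0,0]},
  ],
)

```text
clock: 17.7
eef_pos: [0.406, -0.1935, 0.3948]
orientation: [-0.006, 0.993, 0.055, 0.104]
wrist_force: [0.0, 0.0, -0.1]
gripper_width: 0.0005
```

```bash
python3 look.py 8 "(-.139,.08,.082)"; python3 - <<'E'
from h import *
a=cv2.resize(load("top8")["pixels"][200:250,315:365,::-1],None,fx=8,fy=8,interpolation=cv2.INTER_CUBIC)
b=cv2.resize(load("side8")["pixels"][200:250,285:335,::-1],None,fx=8,fy=8,interpolation=cv2.INTER_CUBIC)
cv2.imwrite("pics/8z.png",np.hstack([a,b]))
cv2.imwrite("pics/8t.png",load("top8")["pixels"][...,::-1])
E
```

```text
tip(disp) [-0.1943 -0.0828  0.2001] to go tool units [ 1.46 -8.14  6.35] clock 17.7 F [ 0.   0.  -0.1] w 0.0005
```

View pics/8.png

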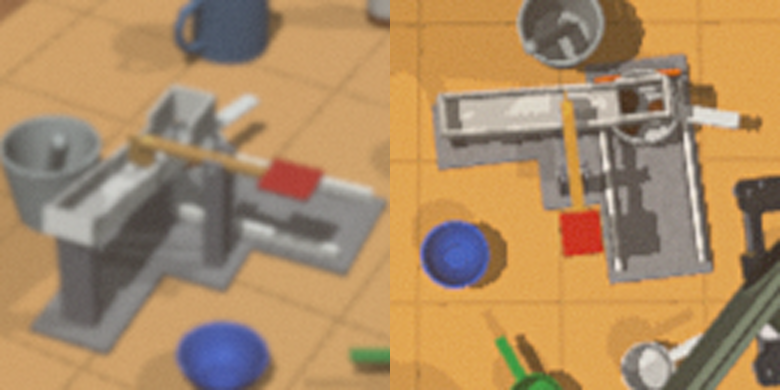

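View pics/8z.png

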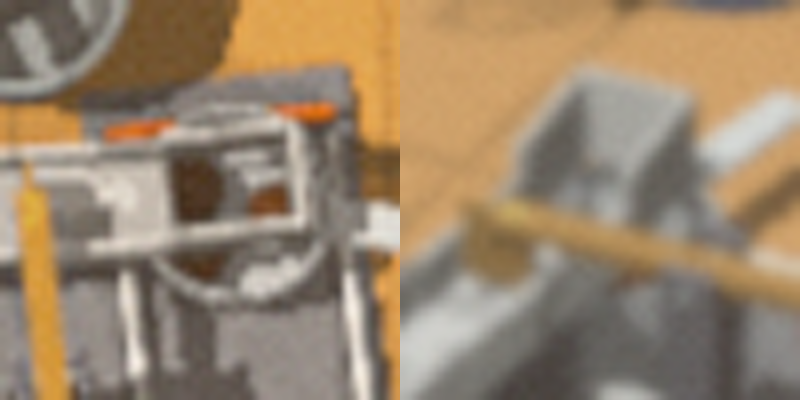

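View pics/8t.png

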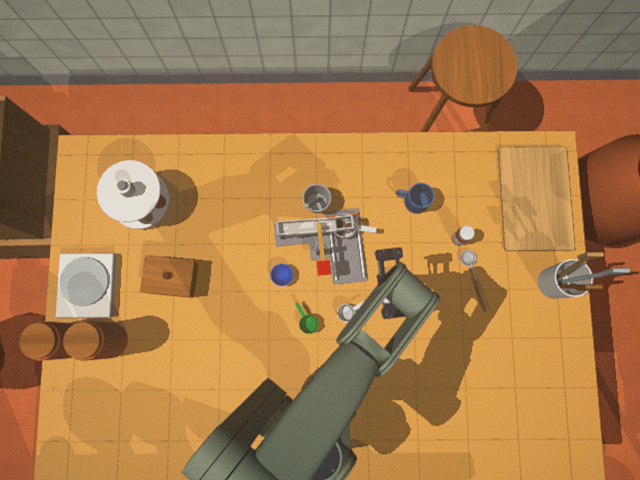

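After release the lever is level and the gate shut. The chute is empty, and brown shows in three places inside the cup's rim. The cup is still against the orange bar and the bystanders are where they were. I hand the job in.

```bash
python3 -c "
from station import ticket
print(ticket.finish_job())"
```

```text
the job is handed in; nothing more can be done
None
```

The job is done and handed in at about 18 s of the 48 s allowed. No verdict is reported.

- **Cup:** I pushed it low on its wall with closed fingertips until the force rose to about 10 N. That was within 1 mm of the home position I had worked out. In the last top view its rim still overhangs the orange stop.
- **Lever:** With the cup home, I pressed the red pad fully down with about 7 N. I held it for over a second after the chute was already empty, then let go. The last pictures show the lever level and the gate shut.
- **Nutmegs:** The last pictures show the chute empty and brown in three places inside the cup's rim. The spout wall partly hides them, so I inferred three balls from the spacing of those patches and the empty chute. I did not see each ball whole.
- **Everything else:** The bystanders look unmoved and the robot touches nothing. The cup's handle points about 13° off square to the channel, as it did before the push.

No check failed. The dispenser pose I fitted left up to about 1.6 pixels of mismatch, a few millimetres; the stop was confirmed by the force rise.

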